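# Stop the egg cooker and lift the egg out with tongs

## Task

The egg in the cooker is ready and hot: push the red mushroom button right down and let it spring up again, then turn that same red head clockwise as far as it goes to reset it. Next take the kitchen tongs by their blue sleeves, close the tips gently round the middle of the egg, lift it about 13 cm straight up out of its cup and finish while holding it there, still and level in the tongs, without putting it down or letting go. Touch the egg only with the tongs and leave the other loose things where they stand.

Things in the scene. Friction and masses are not known exactly. Their poses are not given: they have to be found in the camera images.
- cooker: White egg cooker, fixed, 130 (x) x 220 (y) x 40 mm high, origin under its centre on the worktop, z up. On its top at local y = +55 mm a steel egg cup (47 mm across, rim 52 mm above the worktop) holds the egg; at local y = -65 mm is the red mushroom head on a yellow collar (52 mm across, top at 46 mm). Wall cupboards hang over the worktop beyond about x = 0.6 m: keep the wrist clear.
- knob_top (a point): Centre of the top of the red mushroom head, 87 mm above the worktop when up. The head is both push button and reset knob: round, 40 mm across, 29 mm tall, on a thinner stem, turning about the vertical, flat on top to 33 mm across. Press it from above; grip it across its diameter by its upright sides (20 mm tall, starting 6 mm below the top).
- stop_push (a joint): Travel of the mushroom button in m: 0 up, 0.007 fully down. A spring needs 1.5 N to start and about 6 N for full travel; it comes up by itself. Past 0.005 counts as pushed.
- stop_knob (a joint): Turn of the red head in rad, growing clockwise seen from above; starts between 0 and 0.2, hard stop (reset, white line at the green dot) at 1.25; past 1.12 counts. Stiff enough to stay where it is left (about 0.04 N m). It can be turned when the button is up.
- egg: Brown hen egg, 42 mm across, 56 mm tall, 58 g, loose, standing upright in the cooker's cup; origin at its lower end, which is 44 mm above the worktop.
- egg_center (a point): Middle of the egg (its widest place), 28 mm above its lower end, 72 mm above the worktop at the start; the egg is free above the cup rim at 52 mm.
- tongs: Sprung steel kitchen tongs, 235 mm long, 130 g, lying on edge on the worktop, arms side by side, opening in the horizontal plane; blades 24 mm high. Origin at the underside (z = 0), on the midline, between the blue grip sleeves; x points to the tips, z up. Pivot at x = -110 mm, cupped blue tips centred at x = +95, ending at +113 mm. The pose is of the left arm; the right one is hinged to it.
- tongs_grip (a point): Where to grip the tongs: on the midline between the blue sleeves (each 64 mm long, 22 mm high), 12 mm above the underside. Pinch across the tongs (their y), fingers reaching nearly to the underside. 59 mm wide over the sleeves when open; squeezed only to about 52 mm the spring holds the tongs in the fingers with the tips still 67 mm apart (54 at their edges).
- tongs_tip (a point): Midway between the cupped tips, 12 mm above the underside: the middle of the egg goes here. The cups are 80 mm apart in their middle when open (67 at their edges); closing the sleeves by 10 mm closes them by 19 mm; on the 42 mm egg the sleeves are 40 mm apart outside and parallel. The spring pushes the sleeves apart with 5 N open, 8 N on the egg; 25 N of grip puts about 9 N on the egg.
- salt_shaker: Salt shaker, glass with grey top, 44 mm across, 90 mm tall, loose bystander; origin under its centre.
- spice_jar: Spice jar with yellow lid, 42 mm across, 96 mm tall, loose bystander; origin under its centre.
- artichoke: Green artichoke, 72 mm across, 69 mm tall, loose bystander; origin under its centre.

How it is judged:
By the outcome, as a careful person would: the job done as asked, in the order asked, and still so for the second after the job is handed in, while the arm keeps its last pose, push and grip.
It also fails if it takes over 67 s, if anything falls off the work surface, if the arm or the gripper's body presses on something with over 40 N, if the wrist force passes 120 N, or if a joint passes its speed limit or range.

## Robot

A 7-joint arm with a two-finger parallel gripper is mounted at the origin on a cart in front of the work surface, level with it; the furniture and walls round the work are solid. World frame = base frame: x ahead of the robot, y to its left, z up, the work surface at z = 0. Lengths are in m, angles in rad, forces in N, time in s.
With the tool pointing down it reaches from about 0.4 to 0.9 m from the base axis. Payload 5.6 kg.
Tool frame: the origin (TCP) lies midway between the tips of the shut fingers; the grasp point (between the pads) lies 19 mm behind it; z points along the fingers, y is the line along which they close (so a half turn about z gives the same grasp; the last joint's range is limited). The gripper opens to 92 mm and grips with 3 to 60 N. Pads are 20 mm wide; open, the fingers measure 128 mm over their backs; the gripper's body (75 mm by 189 mm) begins 69 mm behind the grasp point.
Start: joints at [-1.377, 0.468, -0.012, 1.603, 0.006, 1.071, -0.056], TCP at [0.153, 0.632, 0.184] pointing down, gripper open.
Joint ranges: [-2.53, 2.53], [-0.31, 2.02], [-1.57, 1.55], [0.28, 2.44], [-1.29, 4.43], [0.15, 1.84], [-2.92, 2.92]. Speed limits (rad/s): [2.57, 2.57, 3.14, 3.14, 3.14, 3.14, 3.14].

## Interface

Orientations are given as a unit quaternion [w, x, y, z].
In Python, from station import monitor, imaging, ctrl, recognise gives the robot as it stands.
- The arm moves only by the tool apply_moves, never from a script. Its argument "increments" is a list of rows, each a list of 3 entries, a list of its own where there are three numbers: the turn, a rotation vector about the tool's x, y, z in degrees, then the shift along the tool's x, y, z in mm, then the finger opening in mm, from 0 to 91.9. A call has 1 to 20 rows; each row shifts and turns the commanded pose from where the row before left it, along the tool's axes as they then stand; what a row does not reach is not made up. A row lasts 1/10 s, in which the tool goes at most 50 mm and 8.59 degrees, less where a joint would pass 70% of its speed; a pose out of reach is approached as far as the arm can. A call with a gripper value outside its range is refused whole. The fingers move at their own pace and stop on an object; the grip force is fixed at half the most. Time passes only in rows, so rows that do not move let the fingers close. It gives the time, the measured TCP pose, the force, the opening and the grip force at its end, in the units of the state.
- monitor.sense(): the state, without advancing time (a new reading comes with each control period).
- imaging.get_image(name): name is "scene" or "top"; returns the picture (420x560x3 uint8, red, green, blue); there is no depth.
- imaging.calibration(name): a dict with "fovy" (degrees; the focal length in pixels is half the picture's height over the tangent of half this angle, whatever the lens; pixels are square), "cx", "cy" (the principal point, pixels), "origin" and "attitude" of the camera in the world. Camera axes: x right, y down, z forward; pixel columns grow to the right and rows downward; lengths in m; the calibration is good to about 2 mm. A picture is of the moment at which its call begins. calibration takes no time and is no camera call.
- ctrl.close_job(): hands the job in; it is judged then, once.
Trained networks look in the newest picture that a camera, given by its name, has taken for a name from the list of things; names that differ only in an ending like _2 or _b are one class to them, and where a whole thing is asked for, a point or a joint stands for the part that bears it (a point fixed in the world has none). Each returns a list of dicts, best first, with "p" (0 to 1); they miss things now and then, are a little off and sometimes report something else, mostly with a low value. They report only what shows in the picture. A call takes as long as a camera call.
- recognise(camera, thing): "xy" ([column, row] as shares, 0 to 1, of the picture: columns of its width, rows of its height, amid what is visible of it).
The state is a dict: "t": time; "qpos": joint angles; "joint_vel": joint speeds; "joint_efforts": joint torques, N m; "tool_pos": TCP position; "eef_rot": TCP orientation; "force": force on the tool from outside, world axes, zero at the start; "moment": the same for the moment, N m; "finger_gap": opening from 0.0 (shut) to 1.0 (fully open); "grip_force": force on a finger pad.
Only numpy, scipy, OpenCV 4.12 (cv2) and the standard library are available. Lean on these libraries where they do the work, as an engineer would, in place of code of your own. Each camera call takes 0.05 s, during which the arm holds its last target. There are 200 camera calls.

## Working session

There is one attempt and no reset: what is moved stays moved. The work goes in short steps, Python scripts to look and compute and a tool call to move; the robot and the scene stay as the last step left them, time stands still between calls to the robot, and variables do not carry over. Pictures are saved under pics/ and viewed, at most 10 in all, crops included, and the job is handed in when it is done.

Besides the shell and the picture viewer there is one more tool, called after "Request:" by a JSON object that holds its "name" and its "arguments", one argument or row to a line. apply_moves: Moves the arm, as the interface text tells. Its arguments: {"type":"object","properties":{"increments":{"type":"array"}},"required":["increments"]}

```bash
mkdir -p pics; ls
cat > h.py <<'E'
import numpy as np, cv2
from station import monitor, imaging, ctrl, recognise
from scipy.spatial.transform import Rotation as R
def cal(n):
    c=imaging.calibration(n); f=210/np.tan(np.radians(c["fovy"])/2)
    a=np.array(c["attitude"],float)
    M=R.from_quat(np.r_[a[1:],a[0]]).as_matrix() if a.size==4 else a.reshape(3,3)
    return f,c["cx"],c["cy"],np.array(c["origin"]),M
def ray(n,u,v):
    f,cx,cy,o,M=cal(n); d=M@np.array([(u-cx)/f,(v-cy)/f,1]); return o,d/np.linalg.norm(d)
def atz(n,u,v,z):
    o,d=ray(n,u,v); return o+d*(z-o[2])/d[2]
def tri(rs):
    A=sum(np.eye(3)-np.outer(d,d) for o,d in rs); b=sum((np.eye(3)-np.outer(d,d))@o for o,d in rs)
    p=np.linalg.solve(A,b); return p,[np.linalg.norm(np.cross(p-o,d)) for o,d in rs]
def proj(n,p):
    f,cx,cy,o,M=cal(n); q=M.T@(np.array(p)-o); return f*q[0]/q[2]+cx,f*q[1]/q[2]+cy
def snap(n,fn,s=1,crop=None):
    im=imaging.get_image(n)[:,:,::-1]; cv2.imwrite('pics/raw_'+fn,im)
    if crop: im=im[crop[1]:crop[3],crop[0]:crop[2]]
    cv2.imwrite('pics/'+fn,cv2.resize(im,None,fx=s,fy=s,interpolation=cv2.INTER_CUBIC)); return im
E
python3 - <<'E'
from h import *
np.set_printoptions(precision=4,suppress=True)
for n in("scene","top"):
    print(imaging.calibration(n)); snap(n,n+'0.png',1.4)
for t in["cooker","knob_top","egg","egg_center","tongs","tongs_grip","tongs_tip","salt_shaker","spice_jar","artichoke"]:
    rs=[]
    for n in("scene","top"):
        r=recognise(n,t)
        for k in r[:2]: print(t,n,round(k["p"],2),(np.array(k["xy"])*[560,420]).round(1))
        if r: rs.append(ray(n,*(np.array(r[0]["xy"])*[560,420])))
    if len(rs)==2: print('   ',*tri(rs))
print(monitor.sense())
E
```

```text
pics
{'fovy': 56.6264517608883, 'cx': 279.6589990875624, 'cy': 204.55829662255098, 'origin': array([ 0.094 , -0.8858,  0.4171]), 'attitude': array([-0.5282,  0.8014, -0.2299,  0.1608])}
{'fovy': 47.72719416961455, 'cx': 277.05019660016677, 'cy': 212.9144674311199, 'origin': array([ 0.4317, -0.2271,  1.374 ]), 'attitude': array([ 0.0335, -0.6998,  0.7127, -0.0342])}
cooker scene 0.93 [247.4 239.7]
cooker scene 0.35 [261.4 232.5]
cooker top 0.59 [276.2 257.2]
    [ 0.4376 -0.2259  0.02  ] [np.float64(0.0024101998143085247), np.float64(0.002410199814308434)]
knob_top scene 0.65 [264.  232.9]
egg scene 0.81 [234.6 208.1]
egg top 0.7 [260.1 258.8]
    [ 0.4326 -0.1816  0.0785] [np.float64(0.000986467194772514), np.float64(0.0009864671947726058)]
egg_center scene 0.75 [232.1 210. ]
egg_center scene 0.3 [262.1 231.1]
egg_center top 0.67 [259.3 256.9]
    [ 0.4337 -0.1772  0.0722] [np.float64(0.003555727873826707), np.float64(0.003555727873826647)]
tongs scene 0.81 [198.6 206.4]
tongs scene 0.19 [262.4 231.4]
tongs top 0.78 [196.6 262.4]
    [0.4227 0.0026 0.0166] [np.float64(0.0022517792356
[... 594 characters left out ...]
 [404.2 295.8]
artichoke scene 0.36 [261.3 229.7]
artichoke top 0.74 [387.7 217.9]
    [ 0.5465 -0.549   0.0344] [np.float64(0.00860596870302803), np.float64(0.008605968703028004)]
{'t': 1.1, 'qpos': array([-1.377 ,  0.4675, -0.0116,  1.6027,  0.006 ,  1.0714, -0.0563]), 'joint_vel': array([ 0.001 , -0.0026, -0.0003,  0.0013, -0.0013,  0.0017,  0.0025]), 'joint_efforts': array([  0.0006, -52.0425,  -0.0129, -24.4063,  -0.0568,   0.011 ,
         0.    ]), 'tool_pos': array([0.1525, 0.6319, 0.184 ]), 'eef_rot': array([0.    , 0.1182, 0.993 , 0.    ]), 'force': array([-1.0591, -0.5755, -0.8277]), 'moment': array([-0.0189,  0.0475, -0.0238]), 'grip_force': 0.0, 'finger_gap': 1.0010192588526146}
```

View pictures.

View pics/scene0.png

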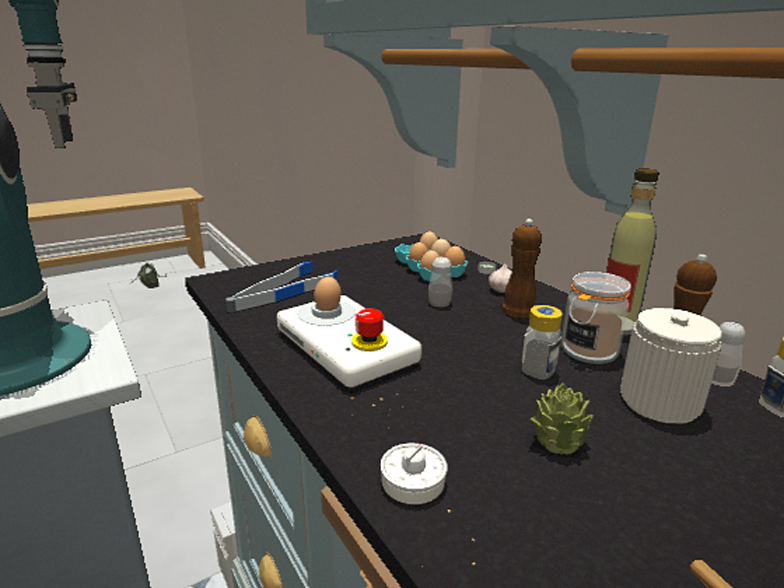

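View pics/top0.png

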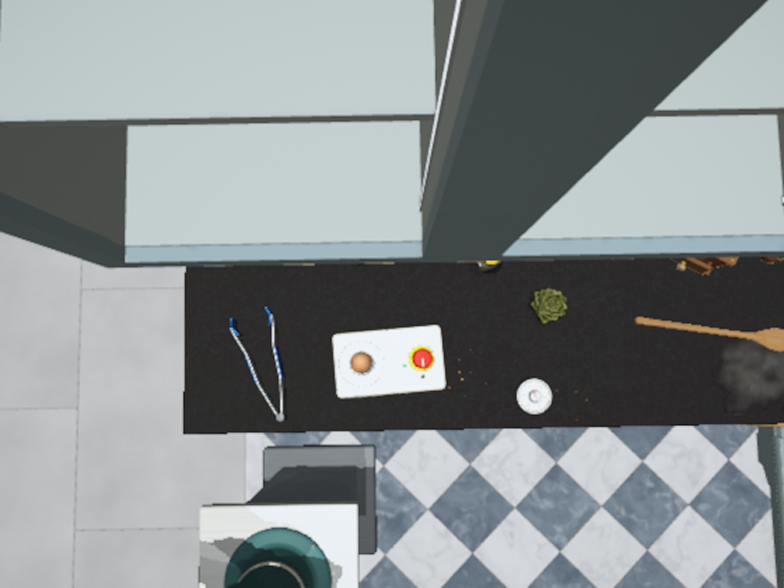

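Scene: egg at (234,208), red knob at (263,230), tongs at top left, tips away from the robot. Top view: egg (258,258), knob (302,256), pivot (200,297), tips (167,230) and (193,222).

```bash
cat > seg.py <<'E'
from h import *
np.set_printoptions(precision=4,suppress=True)
def blobs(im,lo,hi,mn=8):
    m=cv2.inRange(cv2.cvtColor(im,cv2.COLOR_BGR2HSV),lo,hi)
    n,l,s,c=cv2.connectedComponentsWithStats(m); return [(c[i].round(1),s[i]) for i in range(1,n) if s[i][4]>=mn]
E
python3 - <<'E'
from seg import *
C={'red':((0,190,120),(5,255,255)),'egg':((6,80,60),(16,200,255)),'blue':((100,140,40),(125,255,255)),'yel':((24,170,100),(34,255,255)),'green':((45,100,60),(85,255,255))}
for n in("scene","top"):
    im=cv2.imread(f'pics/raw_{n}0.png')
    for k,(a,b) in C.items():
        for c,s in blobs(im,a,b,4):
            if 190<c[1]<310 and 150<c[0]<330: print(n,k,c,s, atz(n,*c,{'red':.08,'egg':.072,'blue':.02,'yel':.046,'green':.04}[k]))
im=cv2.imread('pics/raw_top0.png')
cv2.imwrite('pics/t1.png',cv2.resize(im[205:305,150:330],None,fx=4.4,fy=4.4,interpolation=cv2.INTER_CUBIC))
im=cv2.imread('pics/raw_scene0.png')
# egg & knob silhouettes
E
```

```text
scene red [263.8 229.6] [255 220  19  20 266] [ 0.4338 -0.3066  0.08  ]
scene egg [233.5 209.6] [224 198  20  24 376] [ 0.4343 -0.1747  0.072 ]
scene egg [222.4 250.4] [222 249   2   4   5] [ 0.3376 -0.3259  0.072 ]
scene egg [251.2 283.8] [250 283   3   3   6] [ 0.3319 -0.4421  0.072 ]
scene blue [218.2 191.5] [214 187  10  11  80] [0.505  0.0681 0.02  ]
scene blue [239.1 195.6] [237 193   4   7  17] [0.5413 0.0105 0.02  ]
scene blue [206.5 207.7] [196 201  21  14 160] [ 0.432  -0.0219  0.02  ]
scene yel [263.5 244.6] [252 238  25  13 185] [ 0.4344 -0.3043  0.046 ]
top red [296.5 256.3] [295 251   6  11  16] [ 0.4367 -0.2801  0.08  ]
top red [304.5 253.9] [299 250   9  12  26] [ 0.4428 -0.3019  0.08  ]
top egg [257.5 258.5] [251 252  14  14 163] [ 0.4327 -0.1738  0.072 ]
top egg [320.5 276.5] [320 276   2   2   4] [ 0.3808 -0.3445  0.072 ]
top blue [191.4 224.6] [189 219   5  14  27] [0.5326 0.0159 0.02  ]
top blue [166.7 232.9] [164 227   8  13  44] [0.5102 0.0864 0.02  ]
top blue [199.2 258.3] [197 248   5  22  35] [ 0.4363 -0.0062  0.02  ]
top yel [299.3 249.1] [294 248  13   4  16] [ 0.4567 -0.2897  0.046 ]
top yel [295.4 258.9] [293 253   8  12  18] [ 0.4297 -0.2782  0.046 ]
```

View pics/t1.png

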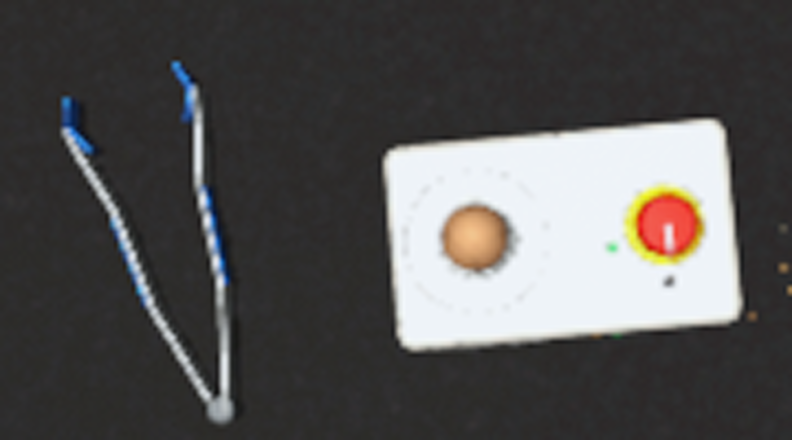

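Top crop: knob centre at full-image (301.8,256.1), egg (258.2,258.9), pivot (200.2,298.0), sleeves (179.5,264.5) and (198.4,258.4); the white line points toward the robot (−x).

Run:
```python
from seg import *
P={'knob':(668,225,.087),'egg':(476,237,.08),'piv':(221,409,.024),'sL':(130,262,.022),'sR':(213,235,.022),'tipLa':(67,98,.024),'tipLb':(90,152,.024),'tipRa':(178,62,.024),'tipRb':(188,120,.024),'c1':(385,150,.04),'c2':(722,118,.04),'c3':(742,318,.04),'c4':(402,348,.04),'sR1':(203,188,.022),'sR2':(223,280,.022),'sL1':(114,220,.022),'sL2':(146,303,.022)}
Q={k:atz('top',150+u/4.4,205+v/4.4,z) for k,(u,v,z) in P.items()}
for k in Q: print(k,Q[k])
g=(Q['sL']+Q['sR'])/2; d=g-Q['piv']; t=(Q['tipLa']+Q['tipLb']+Q['tipRa']+Q['tipRb'])/4
print('grip',g,np.linalg.norm(d[:2]),np.degrees(np.arctan2(d[1],d[0])),'tip',t,np.degrees(np.arctan2(*(t-Q['piv'])[1::-1])),np.linalg.norm((t-Q['piv'])[:2]))
cc=sum(Q['c%d'%i] for i in(1,2,3,4))/4; ax=(Q['c1']+Q['c4']-Q['c2']-Q['c3'])[:2];ax/=np.linalg.norm(ax); print('cooker',cc,'egg',cc[:2]+.055*ax,'knob',cc[:2]-.065*ax,np.degrees(np.arctan2(*ax[::-1])))
print('tri knob',tri([ray('scene',263.8,229.6),ray('top',301.8,256.1)]),'tri egg',tri([ray('scene',233.5,209.6),ray('top',258.2,258.9)]))
for k,u in(('tongs mid',None),): pass
for k,p,z in(('knobtop',Q['knob'],0),('egg',Q['egg'],0)): print(k,proj('scene',p))
for p in('sR','sL','piv','tipLa','tipRa'):print(p,np.array(proj('scene',Q[p]))*1.4)
```

```text
knob [ 0.4369 -0.2942  0.087 ]
egg [ 0.4317 -0.176   0.08  ]
piv [ 0.3254 -0.0094  0.024 ]
sL [0.4197 0.0492 0.022 ]
sR [ 0.436  -0.0043  0.022 ]
tipLa [0.5261 0.0897 0.024 ]
tipLb [0.4908 0.0747 0.024 ]
tipRa [0.5481 0.0178 0.024 ]
tipRb [0.5104 0.0114 0.024 ]
c1 [ 0.488  -0.1171  0.04  ]
c2 [ 0.5045 -0.3327  0.04  ]
c3 [ 0.3775 -0.3421  0.04  ]
c4 [ 0.3627 -0.1266  0.04  ]
sR1 [0.4664 0.0021 0.022 ]
sR2 [ 0.4071 -0.0106  0.022 ]
sL1 [0.4468 0.0595 0.022 ]
sL2 [0.3933 0.0389 0.022 ]
grip [0.4279 0.0225 0.022 ] 0.10735689661156535 17.28303380032431 tip [0.5189 0.0484 0.024 ] 16.644625265117877 0.20194736159960333
cooker [ 0.4332 -0.2296  0.04  ] egg [ 0.4292 -0.1748] knob [ 0.4379 -0.2945] 94.16710972233491
tri knob (array([ 0.4384, -0.2956,  0.074 ]), [np.float64(0.0016146954448730262), np.float64(0.0016146954448730138)]) tri egg (array([ 0.4325, -0.1762,  0.0729]), [np.float64(0.0010123724252458562), np.float64(0.0010123724252460275)])
knobtop (np.float64(261.89879644110874), np.float64(223.53880626787495))
egg (np.float64(232.55126033957123), np.float64(206.68190851887795))
sR [287.3045 286.0654]
sL [268.3031 278.3444]
piv [228.5294 298.659 ]
tipLa [310.4321 261.1735]
tipRa [336.0668 270.1391]
```

Request:
{"name": "apply_moves", "arguments": {
  "increments": [
    [[0,0,0],[-32,-28,0],0],
    [[0,0,0],[-32,-28,0],0],
    [[0,0,0],[-32,-28,0],0],
    [[0,0,0],[-32,-28,0],0],
    [[0,0,0],[-32,-28,0],0],
    [[0,0,0],[-32,-28,0],0],
    [[0,0,0],[-32,-28,0],0],
    [[0,0,0],[-32,-28,0],0],
    [[0,0,0],[-32,-28,0],0],
    [[0,0,0],[-32,-28,0],0],
    [[0,0,0],[-32,-28,0],0],
    [[0,0,0],[-32,-28,0],0],
    [[0,0,0],[-32,-28,0],0],
    [[0,0,0],[-32,-28,0],0]
  ]
}}

```text
t: 2.5
tool_pos: [0.4969, 0.1442, 0.1844]
eef_rot: [0.0, 0.118, 0.993, 0.0]
force: [-0.4, 0.8, 0.6]
finger_gap: 0.007
grip_force: 0.0
```

Request:
{"name": "apply_moves", "arguments": {
  "increments": [
    [[0,0,0],[-4,-40,0],0],
    [[0,0,0],[-4,-40,0],0],
    [[0,0,0],[-4,-40,0],0],
    [[0,0,0],[-4,-40,0],0],
    [[0,0,0],[-4,-40,0],0],
    [[0,0,0],[-4,-40,0],0],
    [[0,0,0],[-4,-40,0],0],
    [[0,0,0],[-4,-40,0],0],
    [[0,0,0],[-4,-40,0],0],
    [[0,0,0],[-4,-40,0],0],
    [[0,0,0],[-4,-40,0],0],
    [[0,0,8.5],[0,0,0],0],
    [[0,0,8.5],[0,0,0],0],
    [[0,0,8.5],[0,0,0],0],
    [[0,0,8.5],[0,0,0],0],
    [[0,0,8.5],[0,0,0],0],
    [[0,0,8.5],[0,0,0],0],
    [[0,0,8.5],[0,0,0],0],
    [[0,0,8.5],[0,0,0],0],
    [[0,0,8.5],[0,0,0],0]
  ]
}}

```text
t: 4.5
tool_pos: [0.4357, -0.2923, 0.1841]
eef_rot: [0.0, 0.71, 0.705, 0.0]
force: [-0.3, 0.2, -0.7]
finger_gap: 0.003
grip_force: 0.0
```

Request:
{"name": "apply_moves", "arguments": {
  "increments": [
    [[0,0,0],[-2.2,1.8,25],0],
    [[0,0,0],[0,0,25],0],
    [[0,0,0],[0,0,25],0],
    [[0,0,0],[0,0,15],0],
    [[0,0,0],[0,0,2],0],
    [[0,0,0],[0,0,2],0],
    [[0,0,0],[0,0,2],0],
    [[0,0,0],[0,0,2],0],
    [[0,0,0],[0,0,2],0],
    [[0,0,0],[0,0,0],0],
    [[0,0,0],[0,0,0],0]
  ]
}}

```text
t: 5.6
tool_pos: [0.4375, -0.2946, 0.0841]
eef_rot: [0.0, 0.708, 0.707, 0.0]
force: [0.3, 0.3, -0.3]
finger_gap: 0.008
grip_force: 0.0
```

Request:
{"name": "apply_moves", "arguments": {
  "increments": [
    [[0,0,0],[0,0,1.5],0],
    [[0,0,0],[0,0,1.5],0],
    [[0,0,0],[0,0,0],0],
    [[0,0,0],[0,0,0],0]
  ]
}}

```text
t: 6.0
tool_pos: [0.4373, -0.2946, 0.0809]
eef_rot: [-0.0, 0.708, 0.707, -0.0]
force: [-0.4, 0.1, -0.3]
finger_gap: 0.006
grip_force: 0.0
```

Run:
```python
from h import *
snap('scene','p1.png',6,(215,170,315,265))
print(monitor.sense()['force'],monitor.sense()['tool_pos'])
```

```text
[-0.05073625  0.7648652   0.334989  ] [ 0.43731308 -0.2945819   0.08095985]
```

View pics/p1.png

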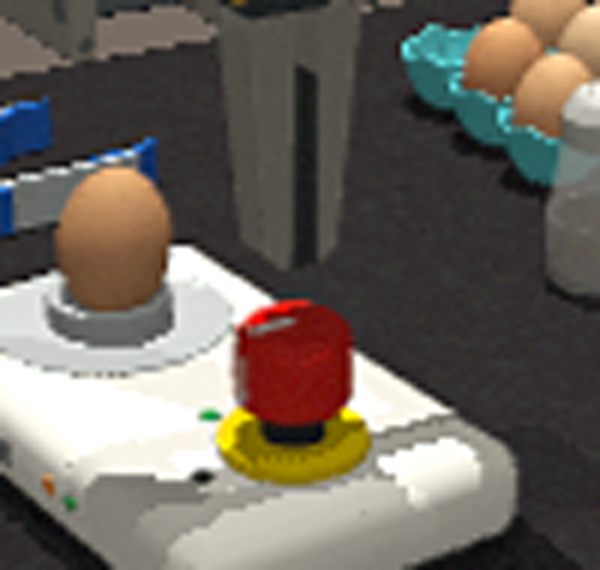

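The fingertips show at about (263,214), behind or above the knob (264,222), so they aren't touching it. I'll check with the top camera.

Run:
```python
from h import *
np.set_printoptions(precision=4,suppress=True)
s=monitor.sense();p=s['tool_pos'];print(p,s['qpos'],proj('scene',p),proj('top',p))
print(atz('scene',263.5,214.5,.081), atz('scene',263.5,214.5,.105))
snap('top','p2.png',5,(230,210,350,320))
for n in('scene','top'):print(imaging.calibration(n))
```

```text
[ 0.4373 -0.2946  0.081 ] [-0.048   0.4753  0.729   2.0234 -0.4383  0.8014  0.937 ] (np.float64(262.2233454263688), np.float64(226.3623657454913)) (np.float64(301.85734714614324), np.float64(255.97423940640687))
[ 0.4677 -0.2477  0.081 ] [ 0.441  -0.2933  0.105 ]
{'fovy': 56.6264517608883, 'cx': 279.6589990875624, 'cy': 204.55829662255098, 'origin': array([ 0.094 , -0.8858,  0.4171]), 'attitude': array([-0.5282,  0.8014, -0.2299,  0.1608])}
{'fovy': 47.72719416961455, 'cx': 277.05019660016677, 'cy': 212.9144674311199, 'origin': array([ 0.4317, -0.2271,  1.374 ]), 'attitude': array([ 0.0335, -0.6998,  0.7127, -0.0342])}
```

View pics/p2.png

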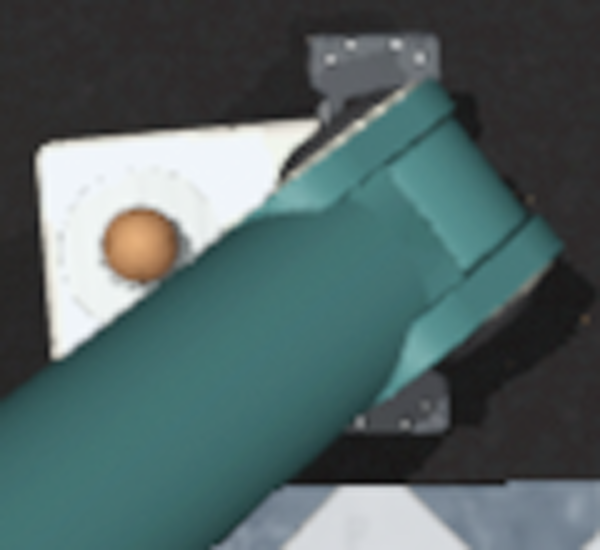

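The xy is right, but the fingertips sit about 20 mm higher than the TCP reading implies. I'll go down slowly until contact.

Request:
{"name": "apply_moves", "arguments": {
  "increments": [
    [[0,0,0],[0,0,2],0],
    [[0,0,0],[0,0,2],0],
    [[0,0,0],[0,0,2],0],
    [[0,0,0],[0,0,2],0],
    [[0,0,0],[0,0,0],0]
  ]
}}

```text
t: 6.6
tool_pos: [0.4371, -0.2945, 0.0726]
eef_rot: [-0.0, 0.708, 0.707, -0.0]
force: [-1.2, -0.1, -1.4]
finger_gap: 0.003
grip_force: 0.0
```

Request:
{"name": "apply_moves", "arguments": {
  "increments": [
    [[0,0,0],[0,0,1.5],0],
    [[0,0,0],[0,0,1.5],0],
    [[0,0,0],[0,0,0],0]
  ]
}}

```text
t: 6.9
tool_pos: [0.4373, -0.2945, 0.0698]
eef_rot: [-0.0, 0.708, 0.707, -0.0]
force: [-0.7, -0.3, 0.5]
finger_gap: 0.005
grip_force: 0.0
```

Request:
{"name": "apply_moves", "arguments": {
  "increments": [
    [[0,0,0],[0,0,1.5],0],
    [[0,0,0],[0,0,1.5],0],
    [[0,0,0],[0,0,0],0]
  ]
}}

```text
t: 7.2
tool_pos: [0.4372, -0.2945, 0.0668]
eef_rot: [-0.0, 0.708, 0.707, -0.0]
force: [-0.5, 0.6, 0.4]
finger_gap: 0.006
grip_force: 0.0
```

Run:
```python
from h import *
snap('scene','p3.png',6,(215,170,315,265))
print(monitor.sense()['force'],monitor.sense()['tool_pos'])
```

```text
[-0.61742774  0.44416386 -0.16790259] [ 0.43725091 -0.29452018  0.06686782]
```

View pics/p3.png

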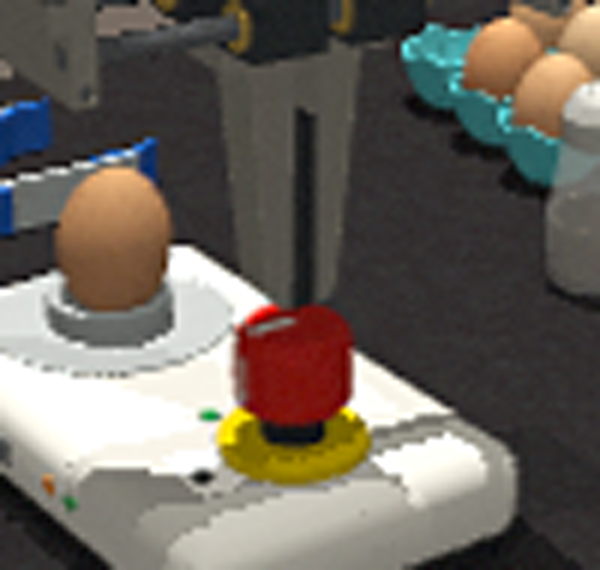

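The tips now appear just above the top of the knob (tip row ~300 in the crop, centre of its top ~318), leaving a gap of about 6 mm.

Request:
{"name": "apply_moves", "arguments": {
  "increments": [
    [[0,0,0],[0,0,1.5],0],
    [[0,0,0],[0,0,1.5],0],
    [[0,0,0],[0,0,0],0]
  ]
}}

```text
t: 7.55
tool_pos: [0.4372, -0.2945, 0.0638]
eef_rot: [-0.0, 0.708, 0.707, -0.0]
force: [-0.5, 0.5, 0.4]
finger_gap: 0.004
grip_force: 0.0
```

Request:
{"name": "apply_moves", "arguments": {
  "increments": [
    [[0,0,0],[0,0,1.5],0],
    [[0,0,0],[0,0,1.5],0],
    [[0,0,0],[0,0,0],0]
  ]
}}

```text
t: 7.85
tool_pos: [0.4372, -0.2945, 0.0608]
eef_rot: [-0.0, 0.708, 0.707, -0.0]
force: [-0.5, 0.4, 0.1]
finger_gap: 0.007
grip_force: 0.0
```

Request:
{"name": "apply_moves", "arguments": {
  "increments": [
    [[0,0,0],[0,0,1.5],0],
    [[0,0,0],[0,0,1.5],0],
    [[0,0,0],[0,0,0],0]
  ]
}}

```text
t: 8.15
tool_pos: [0.4372, -0.2945, 0.0578]
eef_rot: [-0.0, 0.708, 0.707, -0.0]
force: [0.1, 0.6, 0.2]
finger_gap: 0.004
grip_force: 0.0
```

Run:
```python
from seg import *
im=imaging.get_image('scene')[:,:,::-1].copy(); cv2.imwrite('pics/raw_p4.png',im)
for f in('scene0','p1','p3','p4'):
    im=cv2.imread(f'pics/raw_{f}.png'); 
    for c,s in blobs(im,(0,150,80),(8,255,255),30):
        if c[0]<330 and c[1]<250: print(f,c,s)
    print(im[205:232,263].sum(1))
im=cv2.imread('pics/raw_p4.png')
cv2.imwrite('pics/p4.png',cv2.resize(im[170:265,215:315],None,fx=6,fy=6,interpolation=cv2.INTER_CUBIC))
```

```text
scene0 [264.1 229.8] [254 220  20  21 302]
[143 145 138 138 140 139 144 143 133 144 157 149 133 145 124 321 278 275
 664 387 269 271 372 253 252 223 158]
p1 [264. 230.] [255 220  19  21 299]
[213 215 217 211 211 209 213 181 178 152 155 148 139 146 128 295 192 115
 351 183 142 130 142 177 173 174 163]
p3 [264.1 230.2] [255 221  19  20 292]
[219 212 218 208 212 211 218 214 216 209 212 219 182 178 180 182 166 133
 352 183 138 135 153 173 165 183 157]
p4 [264.2 231.5] [255 222  19  19 253]
[214 215 216 208 211 216 216 218 219 215 214 215 217 213 213 217 207 182
 179 179 159 149 141 171 156 161 160]
```

View pics/p4.png

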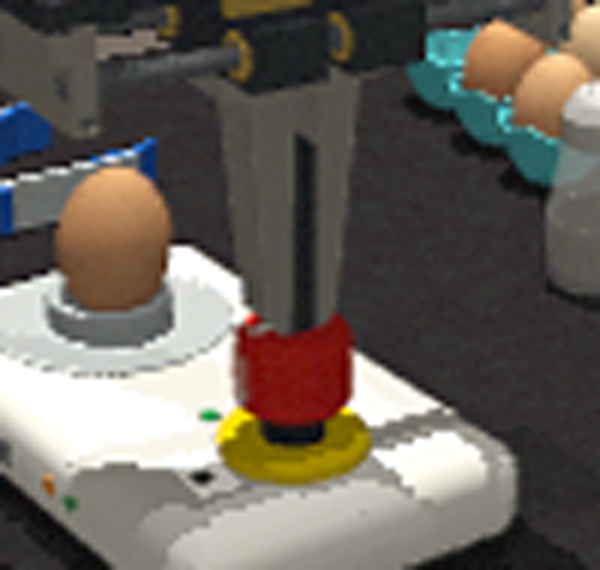

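The tips now overlap the top of the knob (tip row ~225), so they are about to touch.

Request:
{"name": "apply_moves", "arguments": {
  "increments": [
    [[0,0,0],[0,0,1.5],0],
    [[0,0,0],[0,0,0],0],
    [[0,0,0],[0,0,0],0]
  ]
}}

```text
t: 8.5
tool_pos: [0.4375, -0.2947, 0.0566]
eef_rot: [0.0, 0.708, 0.707, 0.0]
force: [0.6, -0.2, 0.4]
finger_gap: 0.003
grip_force: 0.5
```

Request:
{"name": "apply_moves", "arguments": {
  "increments": [
    [[0,0,0],[0,0,1.5],0],
    [[0,0,0],[0,0,0],0],
    [[0,0,0],[0,0,0],0]
  ]
}}

```text
t: 8.8
tool_pos: [0.4375, -0.2947, 0.0551]
eef_rot: [0.0, 0.708, 0.707, 0.0]
force: [-0.2, 0.2, 2.8]
finger_gap: 0.004
grip_force: 1.0
```

Request:
{"name": "apply_moves", "arguments": {
  "increments": [
    [[0,0,0],[0,0,1.5],0],
    [[0,0,0],[0,0,0],0],
    [[0,0,0],[0,0,0],0]
  ]
}}

```text
t: 9.1
tool_pos: [0.4375, -0.2947, 0.0536]
eef_rot: [0.0, 0.708, 0.707, 0.0]
force: [0.4, 0.2, 3.0]
finger_gap: 0.004
grip_force: 1.4
```

Request:
{"name": "apply_moves", "arguments": {
  "increments": [
    [[0,0,0],[0,0,1.2],0],
    [[0,0,0],[0,0,1.2],0],
    [[0,0,0],[0,0,1],0],
    [[0,0,0],[0,0,0],0],
    [[0,0,0],[0,0,0],0]
  ]
}}

```text
t: 9.6
tool_pos: [0.4375, -0.2947, 0.0502]
eef_rot: [0.0, 0.708, 0.707, 0.0]
force: [0.4, -0.8, 5.2]
finger_gap: 0.005
grip_force: 2.4
```

Request:
{"name": "apply_moves", "arguments": {
  "increments": [
    [[0,0,0],[0,0,0.7],0],
    [[0,0,0],[0,0,0],0],
    [[0,0,0],[0,0,0],0]
  ]
}}

```text
t: 9.9
tool_pos: [0.4375, -0.2947, 0.0496]
eef_rot: [0.0, 0.708, 0.707, 0.0]
force: [0.2, -0.5, 6.0]
finger_gap: 0.011
grip_force: 2.8
```

Request:
{"name": "apply_moves", "arguments": {
  "increments": [
    [[0,0,0],[0,0,0.7],0],
    [[0,0,0],[0,0,0],0],
    [[0,0,0],[0,0,0],0]
  ]
}}

```text
t: 10.2
tool_pos: [0.4376, -0.2947, 0.0494]
eef_rot: [0.0, 0.708, 0.707, 0.0]
force: [-1.1, 0.2, 10.6]
finger_gap: 0.003
grip_force: 5.5
```

Request:
{"name": "apply_moves", "arguments": {
  "increments": [
    [[0,0,0],[0,0,-5],0],
    [[0,0,0],[0,0,-10],0],
    [[0,0,0],[0,0,-20],0],
    [[0,0,0],[0,0,-20],70],
    [[0,0,0],[0,0,0],70],
    [[0,0,0],[0,0,0],70],
    [[0,0,0],[0,0,0],70],
    [[0,0,0],[0,0,0],70],
    [[0,0,0],[0,0,0],70]
  ]
}}

```text
t: 11.1
tool_pos: [0.4369, -0.2944, 0.103]
eef_rot: [-0.001, 0.708, 0.707, -0.0]
force: [-0.1, -0.4, -0.3]
finger_gap: 0.506
grip_force: 0.0
```

Run:
```python
from seg import *
s=monitor.sense();print(s['tool_pos'],s['finger_gap'],s['qpos'])
im=imaging.get_image('scene')[:,:,::-1].copy(); cv2.imwrite('pics/raw_p5.png',im)
for c,s in blobs(im,(0,150,80),(8,255,255),30):
    if c[0]<330 and c[1]<250: print(c,s)
cv2.imwrite('pics/p5.png',cv2.resize(im[140:265,215:315],None,fx=4.8,fy=4.8,interpolation=cv2.INTER_CUBIC))
```

```text
[ 0.4369 -0.2944  0.103 ] 0.5056051329906829 [-0.0732  0.4411  0.7569  2.0104 -0.4027  0.8435  0.9086]
[264.  229.9] [254 220  20  21 306]
```

View pics/p5.png

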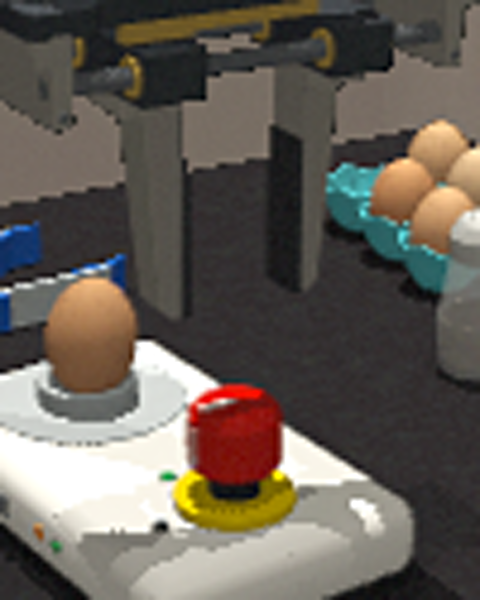

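The button is back up (blob at row 229.9, as at the start), and the fingers are opening above the knob.

Request:
{"name": "apply_moves", "arguments": {
  "increments": [
    [[0,0,0],[0,0.5,0],70],
    [[0,0,0],[0,0,0],70],
    [[0,0,0],[0,0,20],70],
    [[0,0,0],[0,0,20],70],
    [[0,0,0],[0,0,15],70],
    [[0,0,0],[0,0,10],70],
    [[0,0,0],[0,0,5],70],
    [[0,0,0],[0,0,0],70]
  ]
}}

```text
t: 11.95
tool_pos: [0.4376, -0.2946, 0.0333]
eef_rot: [-0.0, 0.708, 0.707, -0.0]
force: [-0.3, -0.2, -0.4]
finger_gap: 0.762
grip_force: 0.0
```

Request:
{"name": "apply_moves", "arguments": {
  "increments": [
    [[0,0,0],[0,0,0],30],
    [[0,0,0],[0,0,0],30],
    [[0,0,0],[0,0,0],30],
    [[0,0,0],[0,0,0],30],
    [[0,0,0],[0,0,0],30],
    [[0,0,0],[0,0,0],30],
    [[0,0,0],[0,0,0],30],
    [[0,0,0],[0,0,0],30]
  ]
}}

```text
t: 12.75
tool_pos: [0.4392, -0.2947, 0.0341]
eef_rot: [0.001, 0.707, 0.707, 0.001]
force: [6.3, -0.0, 0.9]
finger_gap: 0.418
grip_force: 30.0
```

Request:
{"name": "apply_moves", "arguments": {
  "increments": [
    [[0,0,0],[0,2,0],30],
    [[0,0,6],[0,0,0],30],
    [[0,0,6],[0,0,0],30],
    [[0,0,6],[0,0,0],30],
    [[0,0,6],[0,0,0],30],
    [[0,0,6],[0,0,0],30],
    [[0,0,6],[0,0,0],30],
    [[0,0,6],[0,0,0],30],
    [[0,0,6],[0,0,0],30],
    [[0,0,6],[0,0,0],30],
    [[0,0,0],[0,0,0],30]
  ]
}}

```text
t: 13.85
tool_pos: [0.4383, -0.2941, 0.0332]
eef_rot: [-0.001, 0.951, 0.308, -0.001]
force: [-1.1, 0.3, 0.8]
finger_gap: 0.418
grip_force: 30.0
```

Run:
```python
from h import *
s=monitor.sense();print(s['moment'],s['force'],s['eef_rot'],s['qpos'])
```

```text
[ 0.12076734  0.40608753 -0.07213864] [-1.07463699  0.31494789  0.82843757] [-9.24702512e-04  9.51363449e-01  3.08066886e-01 -1.23543397e-03] [-0.16061559  0.64591869  0.90353118  2.04963424 -0.71859371  0.79948075
  0.23614104]
```

Request:
{"name": "apply_moves", "arguments": {
  "increments": [
    [[0,0,4],[0,0,0],30],
    [[0,0,4],[0,0,0],30],
    [[0,0,3],[0,0,0],30],
    [[0,0,0],[0,0,0],30]
  ]
}}

```text
t: 14.25
tool_pos: [0.4382, -0.2939, 0.0332]
eef_rot: [-0.001, 0.976, 0.217, -0.001]
force: [-2.2, 2.3, 1.2]
finger_gap: 0.42
grip_force: 30.0
```

Run:
```python
from h import *
s=monitor.sense();print(s['moment'],s['force'],s['eef_rot'])
```

```text
[ 0.3648144   0.65385401 -0.00602737] [-2.15002375  2.28231632  1.20942984] [-0.00110046  0.97624812  0.21664942 -0.00119425]
```

Request:
{"name": "apply_moves", "arguments": {
  "increments": [
    [[0,0,3],[0,0,0],30],
    [[0,0,3],[0,0,0],30],
    [[0,0,2],[0,0,0],30],
    [[0,0,0],[0,0,0],30]
  ]
}}

```text
t: 14.65
tool_pos: [0.4382, -0.2938, 0.0332]
eef_rot: [-0.001, 0.989, 0.149, -0.001]
force: [-5.4, 2.2, 2.6]
finger_gap: 0.42
grip_force: 30.0
```

Run:
```python
from h import *
s=monitor.sense();print(s['moment'],s['force'],s['eef_rot'])
```

```text
[0.62127673 1.29690021 0.51075143] [-5.3585487   2.20622602  2.59068436] [-0.00107465  0.98890994  0.14850591 -0.00140215]
```

The moment is rising, so the knob is at its stop. Release and rise.

Request:
{"name": "apply_moves", "arguments": {
  "increments": [
    [[0,0,0],[0,0,0],75],
    [[0,0,0],[0,0,0],75],
    [[0,0,0],[0,0,0],75],
    [[0,0,0],[0,0,0],75],
    [[0,0,0],[0,0,0],80],
    [[0,0,0],[0,0,-10],80],
    [[0,0,0],[0,0,-20],80],
    [[0,0,0],[0,0,-30],80],
    [[0,0,0],[0,0,-30],80],
    [[0,0,0],[0,0,0],80]
  ]
}}

```text
t: 15.65
tool_pos: [0.4418, -0.2964, 0.1274]
eef_rot: [0.002, 0.989, 0.147, 0.003]
force: [0.3, 0.5, -0.0]
finger_gap: 0.87
grip_force: 0.0
```

Run:
```python
from seg import *
s=monitor.sense();print(s['tool_pos'],s['finger_gap'],s['eef_rot'])
im=imaging.get_image('scene')[:,:,::-1].copy(); cv2.imwrite('pics/raw_p6.png',im)
cv2.imwrite('pics/p6.png',cv2.resize(im[150:265,180:320],None,fx=5,fy=5,interpolation=cv2.INTER_CUBIC))
```

```text
[ 0.4418 -0.2964  0.1274] 0.8702115977337441 [0.0018 0.9891 0.147  0.0027]
```

View pics/p6.png

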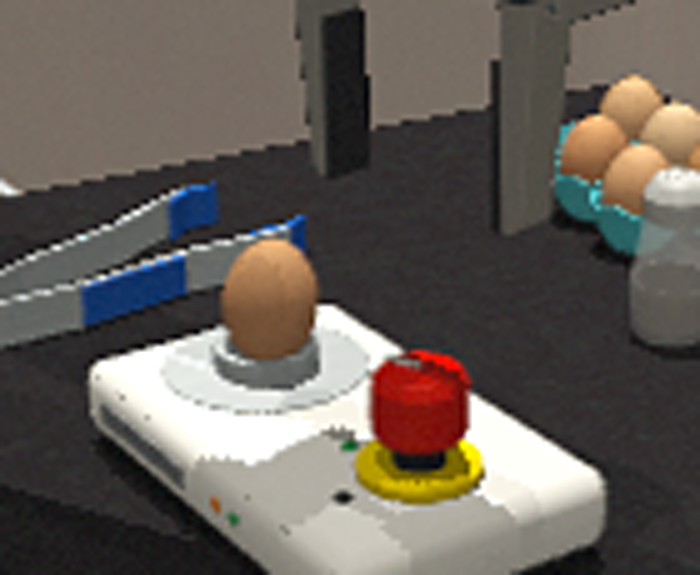

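The white line now points away from the camera, toward the green dot; the egg and tongs are undisturbed. Next I move over the tongs.

Request:
{"name": "apply_moves", "arguments": {
  "increments": [
    [[0,0,0],[10,-38.7,0],91],
    [[0,0,0],[10,-38.7,0],91],
    [[0,0,0],[10,-38.7,0],91],
    [[0,0,0],[10,-38.7,0],91],
    [[0,0,0],[10,-38.7,0],91],
    [[0,0,0],[10,-38.7,0],91],
    [[0,0,0],[10,-38.7,0],91],
    [[0,0,0],[10,-38.7,0],91],
    [[0,0,-8.5],[0,0,0],91],
    [[0,0,-8.5],[0,0,0],91],
    [[0,0,-8.5],[0,0,0],91],
    [[0,0,-8.5],[0,0,0],91],
    [[0,0,-8.5],[0,0,0],91],
    [[0,0,-8.5],[0,0,0],91],
    [[0,0,-8.5],[0,0,0],91],
    [[0,0,-8.5],[0,0,0],91],
    [[0,0,-8.5],[0,0,0],91],
    [[0,0,-8.5],[0,0,0],91]
  ]
}}

```text
t: 17.5
tool_pos: [0.4255, 0.0249, 0.1232]
eef_rot: [-0.0, 0.627, 0.779, -0.0]
force: [-0.6, -0.1, -0.5]
finger_gap: 0.989
grip_force: 0.0
```

Request:
{"name": "apply_moves", "arguments": {
  "increments": [
    [[0,0,-8.5],[0,0,0],91],
    [[0,0,-8.5],[0,0,0],91],
    [[0,0,-8.5],[0,0,0],91],
    [[0,0,-8.5],[0,0,0],91],
    [[0,0,-8.5],[0,0,0],91],
    [[0,0,-8.5],[0,0,0],91],
    [[0,0,-8.5],[0,0,0],91],
    [[0,0,-8.5],[0,0,0],91],
    [[0,0,-8.5],[0,0,0],91],
    [[0,0,-8.5],[0,0,0],91],
    [[0,0,-8.5],[0,0,0],91],
    [[0,0,0],[0,0,0],91]
  ]
}}

```text
t: 18.7
tool_pos: [0.4256, 0.0248, 0.1232]
eef_rot: [-0.001, -0.134, 0.991, 0.0]
force: [0.6, 0.2, 0.6]
finger_gap: 0.991
grip_force: 0.0
```

Run:
```python
from seg import *
s=monitor.sense();print(s['t'],s['tool_pos'],s['finger_gap'],s['eef_rot'],s['qpos'])
q=s['eef_rot'];M=R.from_quat(np.r_[q[1:],q[0]]).as_matrix();print(M)
im=imaging.get_image('top')[:,:,::-1].copy(); cv2.imwrite('pics/raw_t2.png',im)
c=im[244:268,288:316].astype(int)
print(np.argwhere((c.min(2)>150)&(np.hypot(*(np.mgrid[244:268,288:316]-np.array([256.1,301.8])[:,None,None]))<6))+[244,288])
```

```text
18.7 [0.4256 0.0248 0.1232] 0.9910950415085948 [-0.0006 -0.1344  0.9909  0.0001] [-0.7325  0.1889  0.6675  2.2143 -0.1651  0.7863  1.8838]
[[-0.9639 -0.2663 -0.0011]
 [-0.2663  0.9639 -0.    ]
 [ 0.0011  0.0003 -1.    ]]
[[256 299]
 [256 300]
 [257 297]
 [257 298]
 [257 299]
 [257 300]
 [258 297]
 [258 298]]
```

Request:
{"name": "apply_moves", "arguments": {
  "increments": [
    [[0,0,-1.5],[-1.7,-2.8,0],91],
    [[0,0,0],[0,0,30],91],
    [[0,0,0],[0,0,30],91],
    [[0,0,0],[0,0,30],91],
    [[0,0,0],[0,0,25],91],
    [[0,0,0],[0,0,15],91],
    [[0,0,0],[0,0,10],91],
    [[0,0,0],[0,0,0],91]
  ]
}}

```text
t: 19.55
tool_pos: [0.4277, 0.0223, -0.0173]
eef_rot: [-0.001, -0.146, 0.989, -0.0]
force: [0.1, -0.2, -0.7]
finger_gap: 0.99
grip_force: 0.0
```

Run:
```python
from seg import *
s=monitor.sense();print(s['t'],s['tool_pos'],s['finger_gap'],s['force'])
q=s['eef_rot'];M=R.from_quat(np.r_[q[1:],q[0]]).as_matrix();print(M)
a=imaging.get_image('scene')[:,:,::-1].copy();b=imaging.get_image('top')[:,:,::-1].copy()
cv2.imwrite('pics/raw_p7.png',a);cv2.imwrite('pics/raw_t7.png',b)
A=cv2.resize(a[165:240,150:260],None,fx=7,fy=7,interpolation=cv2.INTER_CUBIC)
cv2.imwrite('pics/p7.png',A)
```

```text
19.55 [ 0.4277  0.0223 -0.0173] 0.9898444090092474 [ 0.1491 -0.2434 -0.6587]
[[-0.9573 -0.2892 -0.0023]
 [-0.2892  0.9573 -0.0008]
 [ 0.0024 -0.0001 -1.    ]]
```

View pics/p7.png

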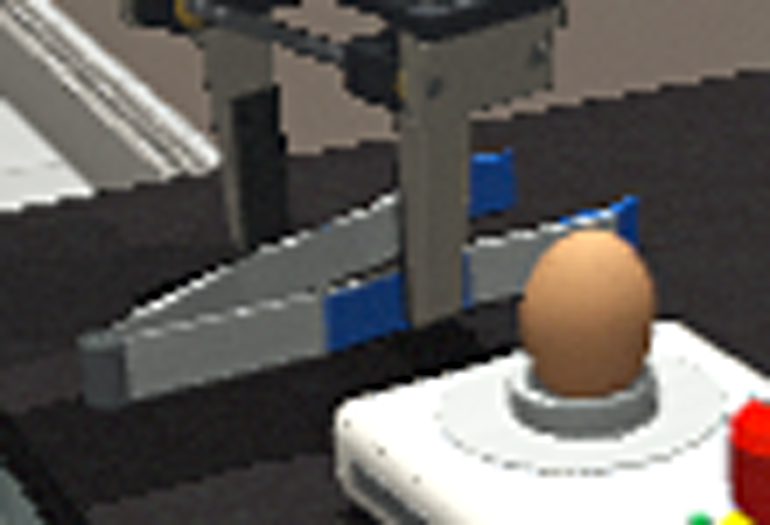

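The fingers straddle the blue sleeves (finger near crop x 437; sleeve spans 325–470), near mid-sleeve once the parallax is taken out.

Request:
{"name": "apply_moves", "arguments": {
  "increments": [
    [[0,0,0],[0,0,4],91],
    [[0,0,0],[0,0,3],91],
    [[0,0,0],[0,0,1.5],91],
    [[0,0,0],[0,0,0],91]
  ]
}}

```text
t: 20.05
tool_pos: [0.4286, 0.0227, -0.0248]
eef_rot: [0.0, -0.147, 0.989, 0.0]
force: [0.2, -0.5, 0.4]
finger_gap: 0.993
grip_force: 0.0
```

Request:
{"name": "apply_moves", "arguments": {
  "increments": [
    [[0,0,0],[0,0,0],52],
    [[0,0,0],[0,0,0],52],
    [[0,0,0],[0,0,0],52],
    [[0,0,0],[0,0,0],52],
    [[0,0,0],[0,0,0],52],
    [[0,0,0],[0,0,0],52],
    [[0,0,0],[0,0,0],52]
  ]
}}

```text
t: 20.75
tool_pos: [0.4287, 0.0227, -0.0248]
eef_rot: [0.0, -0.147, 0.989, 0.0]
force: [-0.1, 0.6, 0.2]
finger_gap: 0.568
grip_force: 6.3
```

Request:
{"name": "apply_moves", "arguments": {
  "increments": [
    [[0,0,0],[0,0,-5],52],
    [[0,0,0],[0,0,-10],52],
    [[0,0,0],[0,0,-15],52],
    [[0,0,0],[0,0,-20],52],
    [[0,0,0],[0,0,-20],52],
    [[0,0,0],[0,0,-20],52],
    [[0,0,0],[0,0,-20],52],
    [[0,0,0],[0,0,-15],52],
    [[0,0,0],[0,0,0],52],
    [[0,0,0],[0,0,0],52]
  ]
}}

```text
t: 21.75
tool_pos: [0.4285, 0.023, 0.1004]
eef_rot: [0.0, -0.147, 0.989, 0.0]
force: [0.6, -0.3, -0.8]
finger_gap: 0.563
grip_force: 5.7
```

```bash
cat > st.py <<'E'
from seg import *
s=monitor.sense();print(s['t'],s['tool_pos'],s['finger_gap'],s['grip_force'],s['force'],s['moment'],s['qpos'])
q=s['eef_rot'];M=R.from_quat(np.r_[q[1:],q[0]]).as_matrix();print(M)
tx=-M[:,0] # tongs dir
for n in('scene','top'):
    im=imaging.get_image(n)[:,:,::-1].copy(); cv2.imwrite(f'pics/raw_{n}_{s["t"]:.2f}.png',im)
    for c,st in blobs(im,(100,140,40),(125,255,255),6):
        if 130<c[1]<330 and 100<c[0]<340: print(n,c,st)
    for f in(0,.095,.113,-.11):
        p=s['tool_pos']+f*tx; p[2]+=.0248+.012; print('exp',f,p,np.round(proj(n,p),1))
E
python3 st.py
```

```text
21.75 [0.4285 0.023  0.1004] 0.5629471731655897 5.6710271537303925 [ 0.6233 -0.3451 -0.8337] [ 0.0675  0.0106 -0.0214] [-0.7208  0.2441  0.6735  2.2288 -0.2284  0.733   1.9757]
[[-0.9566 -0.2915  0.0006]
 [-0.2915  0.9566  0.0008]
 [-0.0008  0.0006 -1.    ]]
scene [217.6 148.4] [213 144  10   9  72]
scene [236.  152.2] [234 148   4  10  27]
scene [210.5 159.4] [207 155   7  10  38]
scene [195.7 162.5] [192 158  10  10  71]
exp 0 [0.4285 0.023  0.1372] [195.4 159.1]
exp 0.095 [0.5193 0.0507 0.1372] [223.8 151.8]
exp 0.113 [0.5366 0.0559 0.1372] [228.8 150.5]
exp -0.11 [ 0.3232 -0.0091  0.1371] [157.3 168.9]
top [180.2 222.5] [177 216   6  15  32]
top [157.6 229.4] [155 223   8  14  49]
exp 0 [0.4285 0.023  0.1372] [180.6 261.5]
exp 0.095 [0.5193 0.0507 0.1372] [170.  226.7]
exp 0.113 [0.5366 0.0559 0.1372] [168.  220.2]
exp -0.11 [ 0.3232 -0.0091  0.1371] [193.  302.4]
```

Request:
{"name": "apply_moves", "arguments": {
  "increments": [
    [[0,0,2],[0,0,0],52],
    [[0,0,4],[0,0,0],52],
    [[0,0,6],[0,0,0],52],
    [[0,0,6],[0,0,0],52],
    [[0,0,6],[0,0,0],52],
    [[0,0,6],[0,0,0],52],
    [[0,0,6],[0,0,0],52],
    [[0,0,6],[0,0,0],52],
    [[0,0,6],[0,0,0],52],
    [[0,0,6],[0,0,0],52],
    [[0,0,6],[0,0,0],52],
    [[0,0,6],[0,0,0],52],
    [[0,0,6],[0,0,0],52],
    [[0,0,6],[0,0,0],52],
    [[0,0,6],[0,0,0],52],
    [[0,0,6],[0,0,0],52],
    [[0,0,6],[0,0,0],52],
    [[0,0,6],[0,0,0],52],
    [[0,0,6],[0,0,0],52],
    [[0,0,5],[0,0,0],52]
  ]
}}

```text
t: 23.85
tool_pos: [0.428, 0.0223, 0.0995]
eef_rot: [0.0, 0.745, 0.667, -0.001]
force: [-0.0, 0.1, -1.2]
finger_gap: 0.568
grip_force: 5.7
```

Request:
{"name": "apply_moves", "arguments": {
  "increments": [
    [[0,0,0],[-10,1,0],52],
    [[0,0,0],[-15,1,0],52],
    [[0,0,0],[-20,1,0],52],
    [[0,0,0],[-20,0,0],52],
    [[0,0,0],[-20,0,0],52],
    [[0,0,0],[-12,0,0],52],
    [[0,0,0],[-7,0,0],52],
    [[0,0,0],[0,0,0],52],
    [[0,0,0],[0,0,0],52]
  ]
}}

```text
t: 24.75
tool_pos: [0.4204, -0.081, 0.1]
eef_rot: [-0.0, 0.743, 0.669, -0.0]
force: [-0.3, 0.6, -1.7]
finger_gap: 0.566
grip_force: 5.7
```

```bash
python3 st.py
```

```text
24.75 [ 0.4204 -0.081   0.1   ] 0.5659116664452863 5.671205520629883 [-0.2843  0.5737 -1.6678] [-0.0581  0.0821  0.0132] [-0.8344  0.3768  1.1399  2.2451 -0.4874  0.795   0.5274]
[[ 0.1052  0.9945 -0.0004]
 [ 0.9945 -0.1052  0.0001]
 [ 0.     -0.0004 -1.    ]]
scene [200.9 174.1] [199 169   4  12  27]
scene [236.  180.8] [232 174   9  16  85]
scene [209.4 186.5] [207 178   7  16  74]
exp 0 [ 0.4204 -0.081   0.1368] [208.9 170.8]
exp 0.095 [ 0.4105 -0.1754  0.1368] [222.4 183.7]
exp 0.113 [ 0.4086 -0.1933  0.1368] [225.3 186.5]
exp -0.11 [0.432  0.0284 0.1368] [196.  158.5]
exp 0 [ 0.4204 -0.081   0.1368] [220.7 263.9]
exp 0.095 [ 0.4105 -0.1754  0.1368] [257.2 267.1]
exp 0.113 [ 0.4086 -0.1933  0.1368] [264.1 267.7]
exp -0.11 [0.432  0.0284 0.1368] [178.5 260.2]
```

Request:
{"name": "apply_moves", "arguments": {
  "increments": [
    [[0,0,0],[1,10,0],52],
    [[0,0,0],[1,11,0],52],
    [[0,0,0],[0,0,0],52],
    [[0,0,0],[0,0,0],52]
  ]
}}

```text
t: 25.25
tool_pos: [0.442, -0.0815, 0.1001]
eef_rot: [0.0, 0.743, 0.669, -0.0]
force: [0.0, 0.5, -1.5]
finger_gap: 0.567
grip_force: 5.7
```

```bash
python3 st.py
python3 - <<'E'
from seg import *
im=imaging.get_image('scene')[:,:,::-1].copy()
for c,s in blobs(im,(6,80,60),(16,200,255),50):
    if c[0]<300:print('egg',c,s)
print('egg ctr exp',proj('scene',(.4315,-.1757,.072)))
b=imaging.get_image('top')[:,:,::-1].copy()
for c,s in blobs(b,(6,80,60),(16,200,255),30):
    if c[0]<300:print('egg top',c,s)
E
```

```text
25.25 [ 0.442  -0.0815  0.1001] 0.5669185348750294 5.672152787446976 [ 0.0286  0.504  -1.5281] [-0.0332  0.0632 -0.0224] [-0.7956  0.4162  1.1057  2.1985 -0.517   0.8175  0.5387]
[[ 0.1054  0.9944 -0.0003]
 [ 0.9944 -0.1054 -0.0008]
 [-0.0008 -0.0003 -1.    ]]
scene [210.  172.5] [208 168   4  11  26]
scene [245.2 179.3] [241 173   9  15  85]
scene [219.4 184.9] [217 176   7  16  70]
exp 0 [ 0.442  -0.0815  0.1369] [217.7 169.4]
exp 0.095 [ 0.432 -0.176  0.137] [231.8 182. ]
exp 0.113 [ 0.4301 -0.1939  0.137 ] [234.8 184.6]
exp -0.11 [0.4536 0.0279 0.1368] [204.1 157.3]
exp 0 [ 0.442  -0.0815  0.1369] [220.9 255.6]
exp 0.095 [ 0.432 -0.176  0.137] [257.3 258.8]
exp 0.113 [ 0.4301 -0.1939  0.137 ] [264.2 259.4]
exp -0.11 [0.4536 0.0279 0.1368] [178.7 251.8]
egg [137.3 173.3] [132 158  13  32  93]
egg [233.6 209.5] [224 198  20  24 382]
egg [254.7 387.8] [ 229  347   58   73 1286]
egg ctr exp (np.float64(232.54373190145049), np.float64(210.01579323562387))
egg top [257.5 258.5] [251 252  14  14 166]
```

Request:
{"name": "apply_moves", "arguments": {
  "increments": [
    [[0,0,0],[1,1,5],52],
    [[0,0,0],[0,0,10],52],
    [[0,0,0],[0,0,10],52],
    [[0,0,0],[0,0,10],52],
    [[0,0,0],[0,0,10],52],
    [[0,0,0],[0,0,10],52],
    [[0,0,0],[0,0,6],52],
    [[0,0,0],[0,0,4],52],
    [[0,0,0],[0,0,0],52],
    [[0,0,0],[0,0,0],52]
  ]
}}

```text
t: 26.45
tool_pos: [0.443, -0.0806, 0.0353]
eef_rot: [0.0, 0.744, 0.669, 0.0]
force: [0.0, -0.4, -1.2]
finger_gap: 0.568
grip_force: 5.7
```

```bash
python3 st.py
python3 - <<'E'
from seg import *
im=imaging.get_image('scene')[:,:,::-1].copy()
for c,s in blobs(im,(6,80,60),(16,200,255),50):
    if c[0]<300:print('egg',c,s)
b=imaging.get_image('top')[:,:,::-1].copy()
for c,s in blobs(b,(6,80,60),(16,200,255),30):
    if c[0]<300:print('egg top',c,s)
E
```

```text
26.45 [ 0.443  -0.0806  0.0353] 0.5675436851424136 5.670973062515259 [ 0.0112 -0.4114 -1.2027] [-0.0841  0.1444  0.0093] [-0.6512  0.5286  0.9389  2.2313 -0.6843  0.6994  0.6682]
[[ 0.106   0.9944  0.0003]
 [ 0.9944 -0.106  -0.0001]
 [-0.      0.0004 -1.    ]]
scene [211.6 199.4] [210 194   4  12  31]
scene [246.1 205.8] [242 200   9  13  66]
scene [220.8 212.6] [218 204   7  16  64]
exp 0 [ 0.443  -0.0806  0.0721] [219.2 195.2]
exp 0.095 [ 0.4329 -0.175   0.0721] [233.  209.7]
exp 0.113 [ 0.431  -0.1929  0.0721] [235.9 212.8]
exp -0.11 [0.4546 0.0288 0.0721] [205.8 181.1]
top [253.8 270. ] [252 269   5   3   6]
exp 0 [ 0.443  -0.0806  0.0721] [223.3 255.3]
exp 0.095 [ 0.4329 -0.175   0.0721] [257.9 258.4]
exp 0.113 [ 0.431  -0.1929  0.0721] [264.5 259. ]
exp -0.11 [0.4546 0.0288 0.0721] [183.3 251.8]
egg [136.4 158.7] [130 145  14  30 118]
egg [137.8 177.4] [134 168   9  21  53]
egg [233.5 209.6] [224 198  19  24 367]
egg [254.7 387.8] [ 229  347   58   73 1285]
egg top [257.5 258.5] [251 252  14  14 165]
```

Request:
{"name": "apply_moves", "arguments": {
  "increments": [
    [[0,0,0],[0,0,0],49],
    [[0,0,0],[0,0,0],46],
    [[0,0,0],[0,0,0],44],
    [[0,0,0],[0,0,0],42],
    [[0,0,0],[0,0,0],41],
    [[0,0,0],[0,0,0],40.5],
    [[0,0,0],[0,0,0],40.5],
    [[0,0,0],[0,0,0],40.5]
  ]
}}

```text
t: 27.45
tool_pos: [0.4428, -0.0804, 0.0352]
eef_rot: [-0.0, 0.744, 0.669, 0.0]
force: [-0.3, -0.1, -0.8]
finger_gap: 0.44
grip_force: 8.0
```

```bash
python3 st.py | grep -v exp
python3 - <<'E'
from seg import *
im=imaging.get_image('scene')[:,:,::-1].copy()
for c,s in blobs(im,(6,80,60),(16,200,255),50):
    if 200<c[0]<300:print('egg',c,s)
E
```

```text
27.45 [ 0.4428 -0.0804  0.0352] 0.4404235360264594 8.049333393573761 [-0.296  -0.0716 -0.8351] [-0.0751  0.017  -0.0152] [-0.6512  0.5288  0.9386  2.2315 -0.6844  0.6994  0.6683]
[[ 0.1058  0.9944  0.    ]
 [ 0.9944 -0.1058  0.    ]
 [ 0.      0.     -1.    ]]
scene [214.4 199.4] [212 194   5  12  34]
scene [243.8 206.7] [243 203   2  10  13]
scene [225.3 212.3] [222 204   7  16  66]
top [233.5 249. ] [231 249   6   1   6]
egg [234.5 209.2] [225 198  18  24 310]
egg [254.8 387.9] [ 230  347   57   73 1282]
```

Request:
{"name": "apply_moves", "arguments": {
  "increments": [
    [[0,0,0],[0,0,0],39.8],
    [[0,0,0],[0,0,0],39.8],
    [[0,0,0],[0,0,0],39.2],
    [[0,0,0],[0,0,0],39.2],
    [[0,0,0],[0,0,0],39.2]
  ]
}}

```text
t: 28.1
tool_pos: [0.4427, -0.0804, 0.0352]
eef_rot: [-0.0, 0.744, 0.669, 0.0]
force: [-0.5, 0.2, -1.0]
finger_gap: 0.428
grip_force: 14.2
```

Request:
{"name": "apply_moves", "arguments": {
  "increments": [
    [[0,0,0],[0,0,0],38.5],
    [[0,0,0],[0,0,0],38.5],
    [[0,0,0],[0,0,0],38.5]
  ]
}}

```text
t: 28.4
tool_pos: [0.4428, -0.0804, 0.0352]
eef_rot: [-0.0, 0.744, 0.669, 0.0]
force: [-0.4, 0.1, -1.2]
finger_gap: 0.424
grip_force: 30.0
```

Request:
{"name": "apply_moves", "arguments": {
  "increments": [
    [[0,0,0],[0,0,0],38.9],
    [[0,0,0],[0,0,0],38.9],
    [[0,0,0],[0,0,0],38.9]
  ]
}}

```text
t: 28.7
tool_pos: [0.4428, -0.0804, 0.0352]
eef_rot: [-0.0, 0.744, 0.669, 0.0]
force: [-1.1, 1.6, -0.7]
finger_gap: 0.423
grip_force: 22.4
```

22 N of grip is about right. Lift straight up 130 mm.

Request:
{"name": "apply_moves", "arguments": {
  "increments": [
    [[0,0,0],[0,0,-2],38.9],
    [[0,0,0],[0,0,-3],38.9],
    [[0,0,0],[0,0,-5],38.9],
    [[0,0,0],[0,0,-8],38.9],
    [[0,0,0],[0,0,-10],38.9],
    [[0,0,0],[0,0,-12],38.9],
    [[0,0,0],[0,0,-12],38.9],
    [[0,0,0],[0,0,-12],38.9],
    [[0,0,0],[0,0,-12],38.9],
    [[0,0,0],[0,0,-12],38.9],
    [[0,0,0],[0,0,-12],38.9],
    [[0,0,0],[0,0,-10],38.9],
    [[0,0,0],[0,0,-8],38.9],
    [[0,0,0],[0,0,-6],38.9],
    [[0,0,0],[0,0,-4],38.9],
    [[0,0,0],[0,0,-2],38.9],
    [[0,0,0],[0,0,0],38.9],
    [[0,0,0],[0,0,0],38.9],
    [[0,0,0],[0,0,0],38.9]
  ]
}}

```text
t: 30.6
tool_pos: [0.4425, -0.0804, 0.165]
eef_rot: [-0.0, 0.744, 0.669, -0.0]
force: [0.4, 0.2, -1.1]
finger_gap: 0.424
grip_force: 22.4
```

```bash
python3 st.py
python3 - <<'E'
from seg import *
im=imaging.get_image('scene')[:,:,::-1].copy()
for c,s in blobs(im,(6,80,60),(16,200,255),30):
    if 200<c[0]<300:print('egg',c,s)
print(proj('scene',(.4328,-.175,.202)))
E
```

```text
30.6 [ 0.4425 -0.0804  0.165 ] 0.42401868332868375 22.406030595302582 [ 0.3673  0.2113 -1.1169] [-0.0053  0.0257 -0.0301] [-0.9631  0.2988  1.2683  2.1429 -0.3552  0.9387  0.402 ]
[[ 0.1059  0.9944 -0.0006]
 [ 0.9944 -0.1059 -0.0002]
 [-0.0003 -0.0006 -1.    ]]
scene [211.5 144.5] [210 139   4  12  36]
scene [242.  151.3] [241 145   3  14  17]
scene [223.4 153.9] [220 146   8  15  75]
exp 0 [ 0.4425 -0.0804  0.2018] [216.4 141.8]
exp 0.095 [ 0.4325 -0.1749  0.2018] [230.8 152.1]
exp 0.113 [ 0.4306 -0.1928  0.2018] [233.8 154.3]
exp -0.11 [0.4542 0.0289 0.2017] [202.5 132. ]
top [252.9 250.4] [250 250   7   2   8]
top [254.5 267.8] [252 267   6   2   6]
exp 0 [ 0.4425 -0.0804  0.2018] [217.3 255.2]
exp 0.095 [ 0.4325 -0.1749  0.2018] [255.8 258.6]
exp 0.113 [ 0.4306 -0.1928  0.2018] [263.1 259.2]
exp -0.11 [0.4542 0.0289 0.2017] [172.9 251.2]
egg [232.8 152. ] [223 139  19  27 347]
egg [254.7 387.8] [ 229  347   58   73 1284]
(np.float64(230.9250805134714), np.float64(152.0029062325945))
```

Request:
{"name": "apply_moves", "arguments": {
  "increments": [
    [[0,0,0],[0,0,0],38.9],
    [[0,0,0],[0,0,0],38.9],
    [[0,0,0],[0,0,0],38.9],
    [[0,0,0],[0,0,0],38.9],
    [[0,0,0],[0,0,0],38.9]
  ]
}}

```text
t: 31.25
tool_pos: [0.4428, -0.0804, 0.1652]
eef_rot: [0.0, 0.744, 0.669, 0.0]
force: [-0.6, 0.0, -1.0]
finger_gap: 0.425
grip_force: 22.4
```

Run:
```python
from seg import *
im=imaging.get_image('scene')[:,:,::-1].copy()
for c,s in blobs(im,(6,80,60),(16,200,255),30):
    if 200<c[0]<250:print('egg',c,s)
print(monitor.sense()['t'],np.abs(monitor.sense()['joint_vel']).max())
print(ctrl.close_job())
```

```text
egg [232.8 151.9] [223 139  19  27 353]
31.3 0.0013559722509160976
the job is handed in; nothing more can be done
None
```

The job was handed in at 31.3 s: I pushed the button down and it sprang back up, turned the red head clockwise to its stop, and left the egg held still and upright in the tongs 13 cm above where it stood in its cup.

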